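Turn the coated panel to the curing lamp and hold the lamp lid at 60 degrees

ROBOT

A 6-joint arm with a two-finger parallel gripper is mounted at the origin on a cart in front of the work surface, level with it; the furniture and walls round the work are solid. World frame = base frame: x ahead of the robot, y to its left, z up, the work surface at z = 0. Lengths are in m, angles in rad, forces in N, time in s.
With the tool pointing down it reaches from about 0.325 to 0.775 m from the base axis. Payload 9.3 kg.
Tool frame: the origin (TCP) lies on the mounting face of the last link; the fingertips stand 173 mm ahead of it and the grasp point (between the pads) lies 155 mm ahead of it; z points along the fingers, y is the line along which they close (so a half turn about z gives the same grasp; the last joint's range is limited). The gripper opens to 85 mm and grips with 20 to 120 N. Pads are 22 mm wide; open, the fingers measure 114 mm over their backs; the gripper's body (76 mm by 85 mm) begins 54 mm behind the grasp point. The pads swing forward as they close: fully open they stand 13 mm farther back than shut.
Start: joints at [-1.284, 0.259, 0.021, 1.334, 0, 1.418], TCP at [0.234, -0.498, 0.405] pointing down, gripper open.
Joint ranges: [-3.04, 3.04], [-0.91, 1.82], [-1.04, 1.36], [-1.92, 1.95], [-1.52, 1.45], [-3.14, 3.14]. Speed limits (rad/s): [2.22, 2.22, 2.79, 3.14, 3.14, 3.14].

INTERFACE

Orientations are given as a rotation vector (axis times angle).
In Python, from workcell import * gives the robot as it stands.
- The arm moves only by the tool step_arm, never from a script. Its argument "increments" is a list of rows, each a list of 6 numbers: the shift along the tool's x, y, z in units of 25 mm (1.0 is 25 mm), then the turn, a rotation vector about the tool's x, y, z in units of 5 degrees (1.0 is 5 degrees). In form: [[dx, dy, dz, rx, ry, rz], ...]. A call has exactly 10 rows; each row is the pose to reach, as a shift and turn from the pose commanded when the call began, along the tool's axes at that moment; what a row does not reach only later rows make up. A row lasts 1/12 s, in which the tool goes at most 41.7 mm and 7.16 degrees, less where a joint would pass 70% of its speed; a pose out of reach is approached as far as the arm can. A call with a gripper value outside its range is refused whole. "hand" is the opening, from 0 (shut) to 1 (fully open), set as the call begins (left out, the last holds). The fingers move at their own pace and stop on an object; the grip force is fixed at half the most. Time passes only in rows, so rows that repeat a pose let the fingers close, or fill a call up. It gives the time, the measured TCP pose, the force, the opening and the grip force at its end, in the units of the state.
- state(): the state, without advancing time (a new reading comes with each control period).
- snapshot(name): name is "side" or "top" or "wrist"; returns (picture, depth): 400x640x3 uint8, red, green, blue; 400x640 float32, m along the optical axis (not along the pixel's ray), 0 where there is no reading.
- camera_info(name): a dict with "vertical_fov" (degrees; the focal length in pixels is half the picture's height over the tangent of half this angle, whatever the lens; pixels are square), "cx", "cy" (the principal point, pixels), "rvec" (rotation vector, rad) and "tvec" (3), from world to camera coordinates, as OpenCV has them. Camera axes: x right, y down, z forward; pixel columns grow to the right and rows downward; lengths in m; the calibration is good to about 2 mm. A picture is of the moment at which its call begins: read the wrist's pose just before it. camera_info takes no time and is no camera call; for the wrist camera it gives the pose at the moment of the call.
- sign_off(): hands the job in; it is judged then, once.
Trained networks look in the newest picture that a camera, given by its name, has taken for a name from the list of things; names that differ only in an ending like _2 or _b are one class to them, and where a whole thing is asked for, a point or a joint stands for the part that bears it (a point fixed in the world has none). Each returns a list of dicts, best first, with "conf" (0 to 1); they miss things now and then, are a little off and sometimes report something else, mostly with a low value. They report only what shows in the picture. A call takes as long as a camera call. They do not tell look-alikes from the thing itself.
- find_in(query, camera): "centre" ([x, y, z] in m, in world coordinates, good to about 4 mm: the middle of the surface that is visible of it).
- silhouettes(query, camera): "mask" (400x640 bool, what is visible of it).
The state is a dict: "clock": time; "joints": joint angles; "dq": joint speeds; "joint_torque": joint torques, N m; "position": TCP position; "ee_rot": TCP orientation; "wrist_force": force on the tool from outside, world axes, zero at the start; "torque": the same for the moment, N m; "grip_width": finger opening in m; "grip_force": force on a finger pad.
Only numpy, scipy, OpenCV 4.12 (cv2) and the standard library are available. Lean on these libraries where they do the work, as an engineer would, in place of code of your own. Each camera call takes 0.05 s, during which the arm holds its last target. There are 200 camera calls.

TASK

Lift the metal test panel out of its slotted stand, turn it round and stand it back in the slot, so that its green-coated face looks at the curing lamp case, and let go of it. Then raise the lamp's sprung lid by its grip to 60 degrees, the green mark on the arc, and finish while still holding it there with the fingers, so that the lamps under the lid shine on the coating. Leave the bottle, vials and tape alone.

Things in the scene. Friction and masses are not known exactly. Their poses are not given: they have to be found in the camera images.
- panel: flat bare-metal test panel, 9 mm thick (its x), 80 mm wide (its y), 95 mm tall (its z), about 0.13 kg, loose, upright in the stand's slot; its -x face is coated green, the +x face is bare. Origin: centre of its lower edge. At the start the green face looks away from the lamp case. 13 mm of slot for 9 mm of panel: it may lean a few degrees.
- stand: fixed grey stand, base 70 x 100 x 8 mm, with an upright slot along its y, 13 mm wide (its x) and 60 mm long, open at the ends; slot floor 8 mm above the table, straight walls to 32 mm, flared lips above to about 44 mm that open to about 28 mm. Origin: centre of its underside, below the middle of the slot; +x points roughly at the lamp case.
- stand_lamp_side (a point): a point 60 mm from the middle of the slot along the stand's +x, on the lamp case's side (nothing is there)
- lamp_case: fixed grey curing lamp case, 150 mm (its x) x 170 mm (its y), open box 56 mm high with a blue lid; origin: centre of its underside. The stand is in front of it, on its -x side.
- green_mark (a point): thick green mark at 60 degrees on a thin white arc of 115 mm radius round the hinge, 94 mm from mid-width on the case's +y side (towards the robot); black marks at 15, 30, 45 and 75 degrees. A red stripe along the lid's side is the pointer: it lines up with the green mark at 60 degrees.
- lamp_lid (a joint): opening angle of the lid in rad: 0 shut, 1.047 is 60 degrees, stop at 1.45. A spring and its weight pull it shut from every angle, about 2 to 3 N at the grip. It turns about the case's y axis through lid_hinge; the front (-x) edge rises.
- lid_hinge (a point): point on the hinge axis, mid-width, at the case's rear (+x) edge, 62 mm above the table; the axis runs along the case's y
- lid_grip (a point): centre of the lid's grip: a black barrel of 20 mm diameter, 34 mm long along the case's y, on a 16 mm wide neck, its middle 190 mm from the hinge axis along the lid and 4 mm above it, about 38 mm beyond the lid's front edge. It can be pinched over its two flat ends from above, and then pivots between the fingers as the lid rises.
- bottle_p: amber bottle with a blue cap, 27 mm across, 66 mm tall, loose bystander; origin: centre of its underside
- vial_a1: vial with a white cap, 23 mm across, 56 mm tall, loose bystander; origin: centre of its underside
- vial_b2: vial with a black cap, 23 mm across, 56 mm tall, loose bystander; origin: centre of its underside
- masking_tape: roll of masking tape lying flat, 104 mm across, 25 mm high, loose bystander; origin: centre of its underside
Not all that is in view belongs to the job. What is shaped like the panel but blue, pink or turquoise is not meant.

How it is judged:
On the way:
1. the panel stands reversed in the stand's slot, green face to the lamp case, released, the lid still shut (horizontal distance between panel and stand below 0.02 m and height (world z) of panel below 0.016 m and angle between panel's own z axis and vertical below 0.22 rad and x of stand_lamp_side in the frame of panel below -0.03 m and contact force between the fingers and panel below 0.1 N and linear speed of panel below 0.03 m/s and value of joint lamp_lid below 0.1 rad), for 0.2 s.
At the end, for the whole second after the job is handed in: The lid is held still by the fingers at 60 degrees, 7 degrees either way, with nothing else carrying it, while the panel stands upright and released in the slot, bottom on the slot floor, within 20 mm of the middle of the stand, green face towards the lamp case (horizontal distance between panel and stand below 0.02 m and height (world z) of panel below 0.016 m and angle between panel's own z axis and vertical below 0.22 rad and x of stand_lamp_side in the frame of panel below -0.03 m and contact force between each of the fingers, lamp_case and panel below 0.1 N and linear speed of panel below 0.03 m/s and value of joint lamp_lid between 0.925 and 1.17 rad and velocity of joint lamp_lid between -0.1 and 0.1 rad/s and contact force between the fingers and lamp_case above 0.8 N); the arm keeps its last pose, push and grip.
It fails at once if a loose bystander (bottle, vials, tape) moved by more than 30 mm or tipped over (distance of any of bottle_p, vial_a1, vial_b2, masking_tape from where it was at the start of the episode above 0.03 m or angle between any of bottle_p, vial_a1, vial_b2, masking_tape's own z axis and vertical above 0.5 rad).
It also fails if it takes over 61 s, if anything falls off the work surface, if the arm or the gripper's body presses on something with over 40 N, if the wrist force passes 120 N, or if a joint passes its speed limit or range.

## Working session

There is one attempt and no reset: what is moved stays moved. The work goes in short steps, Python scripts to look and compute and a tool call to move; the robot and the scene stay as the last step left them, time stands still between calls to the robot, and variables do not carry over. Pictures are saved under pics/ and viewed, at most 10 in all, crops included, and the job is handed in when it is done.

Besides the shell and the picture viewer there is one more tool, called after "Emit:" as name(argument=value, ...), one argument or row to a line, values as JSON. step_arm: Moves the arm, as the interface text tells. Its arguments: {"type":"object","properties":{"increments":{"type":"array","items":{"type":"array","items":{"type":"number"}}},"hand":{"type":"number"}},"required":["increments"]}

```bash
mkdir -p pics; cat > h.py <<'E'
from workcell import *
import numpy as np, cv2
from scipy.spatial.transform import Rotation as R
np.set_printoptions(precision=4,suppress=True)
def cam(n):
    c=camera_info(n); f=200/np.tan(np.radians(c["vertical_fov"])/2)
    return f,c["cx"],c["cy"],R.from_rotvec(c["rvec"]).as_matrix(),np.array(c["tvec"])
def cloud(n,d):
    f,cx,cy,M,t=cam(n); v,u=np.mgrid[0:400,0:640]
    P=np.stack([(u-cx)/f*d,(v-cy)/f*d,d],-1)
    P=(P-t)@M; P[d<=0]=np.nan
    return P
def save(n,im): cv2.imwrite(f"pics/{n}.png",im[...,::-1])
E
python3 - <<'E'
from h import *
a=[]
for n in("side","top"):
    im,d=snapshot(n); save(n+"0",im); np.savez(n+"0.npz",im=im,d=d,P=cloud(n,d))
    for q in("panel","stand","lamp_case","lid_grip","green_mark","bottle_p","vial_a1","vial_b2","masking_tape"):
        print(n,q,[(np.round(r["centre"],3).tolist(),round(r["conf"],2)) for r in find_in(q,n)[:3]])
print(state())
E
```

```text
side panel [([0.558, -0.027, 0.069], 0.94), ([0.428, 0.019, 0.053], 0.87), ([0.412, 0.14, 0.073], 0.81)]
side stand [([0.56, -0.046, 0.007], 0.92)]
side lamp_case [([0.633, 0.17, 0.075], 0.78)]
side lid_grip [([0.642, 0.184, 0.07], 0.58)]
side green_mark [([0.637, 0.173, 0.074], 0.67)]
side bottle_p [([0.461, 0.299, 0.033], 0.67)]
side vial_a1 [([0.652, -0.193, 0.036], 0.72)]
side vial_b2 [([0.576, -0.194, 0.038], 0.54)]
side masking_tape [([0.695, -0.094, 0.021], 0.6)]
top panel [([0.437, -0.097, 0.078], 0.9), ([0.553, -0.023, 0.107], 0.68), ([0.421, 0.03, 0.097], 0.51)]
top stand [([0.56, -0.022, 0.015], 0.96)]
top lamp_case [([0.637, 0.207, 0.077], 0.7)]
top lid_grip [([0.64, 0.204, 0.074], 0.76)]
top green_mark [([0.639, 0.202, 0.073], 0.9)]
top bottle_p [([0.555, -0.023, 0.107], 0.65)]
top vial_a1 [([0.65, -0.182, 0.044], 0.45)]
top vial_b2 [([0.571, -0.184, 0.046], 0.46)]
top masking_tape [([0.699, -0.074, 0.023], 0.71)]
{'clock': 1.0, 'joints': array([-1.2836,  0.2586,  0.0215,  1.3337, -0.    ,  1.4182]), 'dq': array([ 0.0011,  0.0011,  0.0005, -0.0002,  0.0008,  0.0007]), 'joint_torque': array([  0.0034, -55.5396,  34.4727,   0.0017,  -0.0002,  -0.    ]), 'position': array([ 0.2342, -0.4977,  0.4047]), 'ee_rot': array([ 3.0659,  0.6853, -0.    ]), 'wrist_force': array([-0.0985,  1.2214,  0.4044]), 'torque': array([0.0336, 0.0278, 0.0215]), 'grip_force': 0.0, 'grip_width': 0.0856925397492405}
```

```bash
python3 -c "
import cv2,numpy as np
a=cv2.imread('pics/side0.png');b=cv2.imread('pics/top0.png')
" ; ls pics
```

```text
side0.png
top0.png
```

View pics/side0.png

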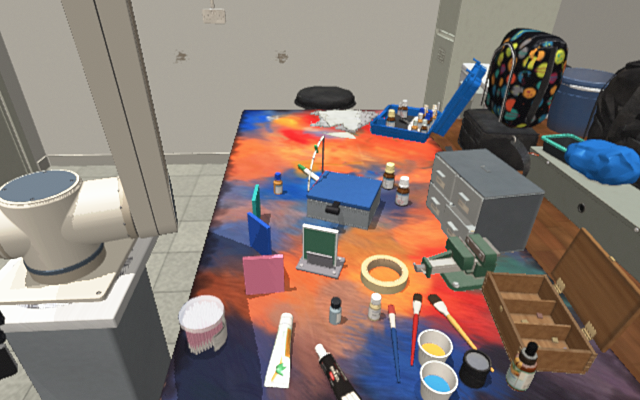

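View pics/top0.png

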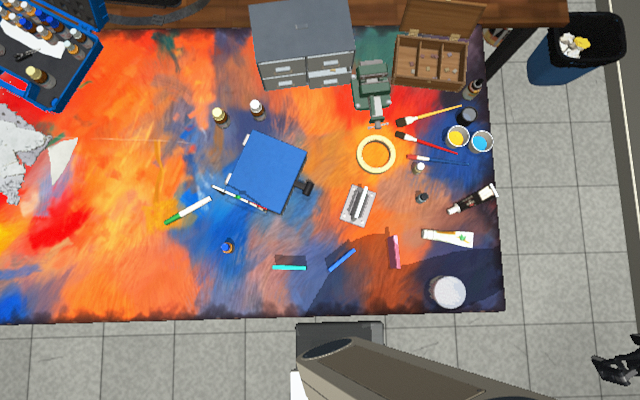

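The side view shows the panel's green face at (320,240) in the stand at (320,265), with the blue lid at (345,190) and its grip at (332,208). In the top view the panel's edge is at (357,202), the lid at (265,172), the grip at (303,187) and the arc at (240,198).

```bash
cat > m.py <<'E'
from h import *
def rect(p,name):
    (c,s,a)=cv2.minAreaRect((p[:,:2]*1000).astype(np.float32)); b=cv2.boxPoints((c,s,a))
    e=b[1]-b[0]; g=b[2]-b[1]; L=e if np.hypot(*e)>np.hypot(*g) else g
    print(name,len(p),"c",np.array(c),"size",np.array(s),"long axis deg",np.degrees(np.arctan2(L[1],L[0])),"z",np.percentile(p[:,2],[5,50,95]))
E
python3 - <<'E'
from m import *
for n in("top","side"):
    D=np.load(n+"0.npz"); im=D["im"].astype(int); P=D["P"]; r,g,b=im[...,0],im[...,1],im[...,2]
    x,y,z=P[...,0],P[...,1],P[...,2]
    near=(abs(x-.56)<.08)&(abs(y+.022)<.08)
    print(n)
    rect(P[near&(z>.055)&(z<.13)],"panel")
    rect(P[near&(z>.085)&(z<.13)],"panel top")
    gr=near&(z>.012)&(z<.13)&(g>r+15)&(g>b)
    if gr.sum()>20: rect(P[gr],"green")
    rect(P[near&(z>.034)&(z<.055)],"lips")
    rect(P[near&(z>.004)&(z<.013)&(abs(r-b)<25)],"base")
    lid=(abs(x-.65)<.2)&(abs(y-.2)<.2)&(z>.05)&(z<.09)&(b>r+40)&(b>g+15)
    k=cv2.erode(lid.astype(np.uint8),np.ones((3,3)))>0
    rect(P[k],"lid")
    gp=(abs(x-.60)<.05)&(abs(y-.11)<.05)&(z>.045)&(z<.09)&(im.max(-1)<70)
    if gp.sum()>5: rect(P[gp],"grip")
c=cv2.imread("pics/top0.png")[120:250,200:400]; cv2.imwrite("pics/topc.png",cv2.resize(c,None,fx=4,fy=4,interpolation=cv2.INTER_CUBIC))
E
```

```text
top
panel 165 c [558.2244 -25.133 ] size [ 9.5848 79.8243] long axis deg -20.992172 z [0.0657 0.1023 0.1058]
panel top 141 c [558.2244 -25.133 ] size [ 9.5848 79.8243] long axis deg -20.992172 z [0.0959 0.1028 0.106 ]
lips 189 c [556.1722 -24.3029] size [35.7498 75.8752] long axis deg -21.311455 z [0.0349 0.0418 0.0471]
base 522 c [562.7744 -25.4945] size [67.2486 97.2298] long axis deg -22.09583 z [0.0049 0.0081 0.0113]
lid 3612 c [585.1787 234.8454] size [145.9786 300.511 ] long axis deg -24.396183 z [0.0694 0.0727 0.0759]
grip 137 c [598.1281 120.2522] size [46.795  82.1634] long axis deg -24.340874 z [0.0665 0.0725 0.0775]
side
panel 699 c [560.3527 -26.226 ] size [14.7854 79.3133] long axis deg -20.72275 z [0.0575 0.0822 0.1021]
panel top 311 c [560.3627 -26.1296] size [14.1799 79.2819] long axis deg -21.572561 z [0.0869 0.097  0.1027]
green 714 c [557.9563 -29.519 ] size [ 6.9297 70.5221] long axis deg -20.722734 z [0.0376 0.0674 0.0954]
lips 317 c [557.8734 -35.2065] size [21.8098 78.3499] long axis deg -16.734087 z [0.0353 0.0426 0.0534]
base 515 c [562.5077 -28.406 ] size [68.1164 98.8321] long axis deg -21.712046 z [0.0048 0.007  0.0109]
lid 1621 c [586.4025 228.3498] size [147.1326 296.8332] long axis deg -23.92279 z [0.0691 0.0715 0.0732]
grip 129 c [609.0956 116.7003] size [54.7002 33.7879] long axis deg 63.649048 z [0.0618 0.0691 0.0742]
```

View pics/topc.png

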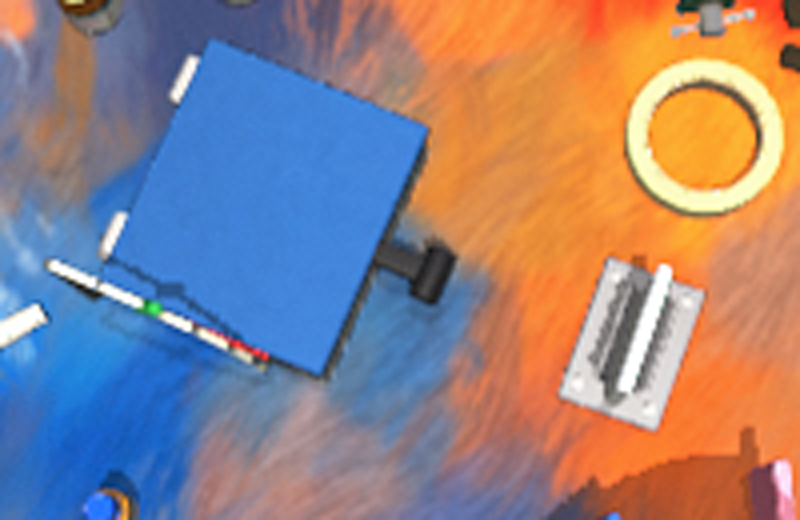

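Crop: grip barrel at (433,275), stand and panel at (640,330), lid corners at about (210,40), (428,130), (322,378) and (105,262).

```bash
cat > go.py <<'E'
from h import *
def inc(pos,psi,s=None):
    """tool pointing down, tool x at world yaw psi deg -> increments"""
    s=s or state(); T=R.from_rotvec(s["ee_rot"]); G=R.from_euler('z',psi,degrees=True)*R.from_euler('x',180,degrees=True)
    d=T.inv().apply(np.array(pos)-s["position"])/.025; r=np.degrees((T.inv()*G).as_rotvec())/5
    print("t",round(s["clock"],2),"pos",s["position"],"yaw",np.degrees(np.arctan2(*T.as_matrix()[[1,0],0])),"q6",s["joints"][5],"w",s["grip_width"],"gf",s["grip_force"],"F",s["wrist_force"]); print("inc",np.round(d,3),np.round(r,3))
E
python3 - <<'E'
from m import *
for n in("top","side"):
    D=np.load(n+"0.npz"); im=D["im"].astype(int); P=D["P"]; r,g,b=im[...,0],im[...,1],im[...,2]
    x,y,z=P[...,0],P[...,1],P[...,2]
    lid=(abs(x-.65)<.2)&(abs(y-.2)<.2)&(z>.06)&(z<.085)&(b>r+40)&(b>g+15)
    k=cv2.erode(lid.astype(np.uint8),np.ones((3,3)))
    nc,L,st,ce=cv2.connectedComponentsWithStats(k); i=1+np.argmax(st[1:,4]); rect(P[L==i],"lid "+n)
    gp=(abs(x-.602)<.06)&(abs(y-.115)<.05)&(z>.055)&(z<.085)&(im.max(-1)<70)
    nc,L,st,ce=cv2.connectedComponentsWithStats(gp.astype(np.uint8)); i=1+np.argmax(st[1:,4]); rect(P[L==i],"grip "+n); print(st[i],ce[i])
    if n=="top": print(P[186:193,305:312].reshape(-1,3)[::6])
from go import *
inc([.559,-.0256,.405],158.3)
E
```

```text
lid top 3588 c [646.8121 206.9679] size [146.0555 165.0794] long axis deg -24.476786 z [0.0696 0.0727 0.0759]
grip top 126 c [605.939  116.7187] size [46.795  32.8471] long axis deg 65.65912 z [0.0677 0.0728 0.0776]
[292 180  22  16 126] [305.0317 186.8095]
[[0.6062 0.1097 0.0719]
 [0.6054 0.0948 0.0742]
 [0.603  0.0973 0.0738]
 [0.6    0.0998 0.0769]
 [0.5975 0.1024 0.0773]
 [0.5954 0.1049 0.0754]
 [0.593  0.1074 0.0751]
 [0.5903 0.1099 0.0763]
 [0.6023 0.0957 0.0008]]
lid side 1604 c [646.3118 201.8638] size [147.1583 165.7346] long axis deg -24.021456 z [0.0695 0.0715 0.0732]
grip side 128 c [610.1566 112.2969] size [51.9131 33.2228] long axis deg 55.450855 z [0.0619 0.0691 0.0742]
[325 201  15  14 128] [333.4062 208.4062]
t 1.0 pos [ 0.2342 -0.4977  0.4047] yaw 25.19928379201031 q6 1.4181953237546854 w 0.0856925397492405 gf 0.0 F [-0.0985  1.2214  0.4044]
inc [ 19.796 -11.554  -0.013] [ -0.     0.   -26.62]
```

Emit:
step_arm(
  increments=[
    [1, -0.6, 0, 0, 0, -1.33],
    [2, -1.2, 0, 0, 0, -2.66],
    [3, -1.75, 0, 0, 0, -4],
    [4, -2.3, 0, 0, 0, -5.3],
    [5, -2.9, 0, 0, 0, -6.65],
    [6, -3.5, 0, 0, 0, -8],
    [7, -4.1, 0, 0, 0, -9.3],
    [8, -4.6, 0, 0, 0, -10.6],
    [9, -5.2, 0, 0, 0, -12],
    [10, -5.8, 0, 0, 0, -13.3],
  ],
  hand=0.55,
)

```text
clock: 1.83
position: [0.3992, -0.2588, 0.4048]
ee_rot: [2.181, 2.26, 0.0]
wrist_force: [1.5, -0.8, -0.1]
grip_width: 0.0468
grip_force: 0.0
```

```bash
python3 -c "
from go import *
inc([.559,-.0256,.36],158.3)"
```

```text
t 1.83 pos [ 0.3992 -0.2588  0.4048] yaw 92.04027552285635 q6 0.7834386087566338 w 0.04682477768739521 gf 0.0 F [ 1.4566 -0.8283 -0.0561]
inc [9.093 6.72  1.792] [  0.001   0.004 -13.252]
```

Emit:
step_arm(
  increments=[
    [0.9, 0.67, 0.18, 0, 0, -1.33],
    [1.8, 1.34, 0.36, 0, 0, -2.65],
    [2.7, 2, 0.54, 0, 0, -4],
    [3.6, 2.7, 0.7, 0, 0, -5.3],
    [4.5, 3.36, 0.9, 0, 0, -6.6],
    [5.5, 4, 1.1, 0, 0, -8],
    [6.4, 4.7, 1.25, 0, 0, -9.3],
    [7.3, 5.4, 1.4, 0, 0, -10.6],
    [8.2, 6, 1.6, 0, 0, -12],
    [9.09, 6.72, 1.8, 0, 0, -13.25],
  ],
)

```text
clock: 2.67
position: [0.5602, -0.0265, 0.3596]
ee_rot: [0.591, 3.085, -0.0]
wrist_force: [1.5, -0.9, -0.0]
grip_width: 0.0468
grip_force: 0.0
```

```bash
python3 - <<'E'
from m import *
from go import *
inc([.559,-.0256,.236],158.3)
im,d=snapshot("wrist"); P=cloud("wrist",d); save("w1",im)
x,y,z=P[...,0],P[...,1],P[...,2]
near=(abs(x-.56)<.08)&(abs(y+.022)<.08)
rect(P[near&(z>.085)&(z<.125)],"panel top")
rect(P[near&(z>.034)&(z<.055)],"lips")
rect(P[near&(z>.004)&(z<.013)],"base")
gp=(abs(x-.601)<.03)&(abs(y-.104)<.03)&(z>.055)&(z<.09)
if gp.sum()>5: rect(P[gp],"grip")
E
```

```text
t 2.67 pos [ 0.5602 -0.0265  0.3596] yaw 158.3106222312531 q6 0.1816857732475903 w 0.04675045464090052 gf 0.0 F [ 1.5093 -0.8524 -0.0125]
inc [0.061 0.015 4.946] [0.    0.003 0.002]
panel top 1038 c [525.3279 -39.5614] size [137.731   64.7473] long axis deg 28.639563 z [0.0973 0.1013 0.1024]
lips 1006 c [539.3555 -58.4021] size [126.3059  74.1722] long axis deg 64.51061 z [0.0347 0.0404 0.0433]
base 2710 c [550.3571 -54.0773] size [139.9753  98.7054] long axis deg 68.284164 z [0.005  0.0064 0.008 ]
grip 1214 c [605.0233 116.6555] size [41.3062 34.1382] long axis deg 66.71691 z [0.0635 0.0704 0.0745]
```

View pics/w1.png

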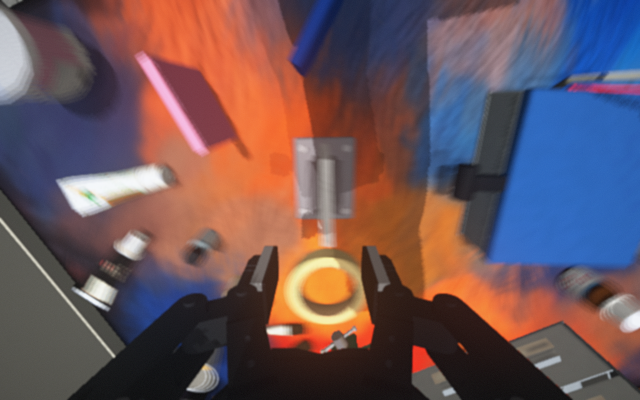

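The wrist view shows the panel's top edge at (327,200), midway between the fingers, with the stand at (325,178) and the grip at (465,182). I'll refine the estimate from depth with a tighter window.

```bash
python3 - <<'E'
from m import *
from go import *
im,d=snapshot("wrist"); P=cloud("wrist",d)
x,y,z=P[...,0],P[...,1],P[...,2]
near=(abs(x-.56)<.065)&(abs(y+.022)<.065); near[245:]=0
for nm,a,b in(("panel top",.085,.125),("lips",.034,.055),("base",.004,.013)):
    k=(near&(z>a)&(z<b)).astype(np.uint8); nc,L,st,ce=cv2.connectedComponentsWithStats(k)
    if nm!="panel top": rect(P[k>0],nm); continue
    i=1+np.argmax(st[1:,4]); rect(P[L==i],nm)
inc([.559,-.0256,.236],158.3)
E
```

```text
panel top 988 c [555.9891 -25.7681] size [ 8.9425 78.2122] long axis deg -21.617847 z [0.0991 0.1029 0.1041]
lips 1114 c [554.0635 -24.44  ] size [35.9167 73.677 ] long axis deg -22.244434 z [0.0348 0.0416 0.0447]
base 2808 c [560.3    -27.0271] size [69.977  99.5084] long axis deg -22.412418 z [0.0064 0.0079 0.0095]
t 2.77 pos [ 0.5613 -0.0252  0.3585] yaw 158.37655145370343 q6 0.18299779178677023 w 0.046821346819036117 gf 0.0 F [-0.089  -0.1545 -0.6565]
inc [ 0.075 -0.051  4.902] [ 0.007 -0.012  0.015]
```

Emit:
step_arm(
  increments=[
    [0.1, -0.05, 0.5, 0, 0, 0],
    [0.1, -0.05, 1.2, 0, 0, 0],
    [0.1, -0.05, 2, 0, 0, 0],
    [0.1, -0.05, 2.8, 0, 0, 0],
    [0.1, -0.05, 3.5, 0, 0, 0],
    [0.1, -0.05, 4.1, 0, 0, 0],
    [0.1, -0.05, 4.5, 0, 0, 0],
    [0.1, -0.05, 4.8, 0, 0, 0],
    [0.1, -0.05, 4.9, 0, 0, 0],
    [0.1, -0.05, 4.9, 0, 0, 0],
  ],
)

```text
clock: 3.6
position: [0.557, -0.0283, 0.2371]
ee_rot: [-0.602, -3.083, 0.0]
wrist_force: [-1.0, 0.3, 1.4]
grip_width: 0.0467
grip_force: 0.0
```

Emit:
step_arm(
  increments=[
    [0, 0, 0, 0, 0, 0],
    [0, 0, 0, 0, 0, 0],
    [0, 0, 0, 0, 0, 0],
    [0, 0, 0, 0, 0, 0],
    [0, 0, 0, 0, 0, 0],
    [0, 0, 0, 0, 0, 0],
    [0, 0, 0, 0, 0, 0],
    [0, 0, 0, 0, 0, 0],
    [0, 0, 0, 0, 0, 0],
    [0, 0, 0, 0, 0, 0],
  ],
  hand=0,
)

```text
clock: 4.43
position: [0.5576, -0.0271, 0.238]
ee_rot: [0.598, 3.082, 0.005]
wrist_force: [2.9, 7.7, 1.5]
grip_width: 0.0082
grip_force: 59.0
```

```bash
python3 -c "
from go import *
inc([.559,-.0256,.236],158.3)"
```

```text
t 4.43 pos [ 0.5576 -0.0271  0.238 ] yaw 158.0216419698754 q6 0.18393604950981332 w 0.008223283414804078 gf 59.01035249233246 F [2.9449 7.7487 1.5153]
inc [-0.028  0.077  0.081] [ 0.043  0.018 -0.056]
```

Emit:
step_arm(
  increments=[
    [0, 0, -0.3, 0, 0, 0],
    [0, 0, -0.7, 0, 0, 0],
    [0, 0, -1.1, 0, 0, 0],
    [0, 0, -1.5, 0, 0, 0],
    [0, 0, -1.9, 0, 0, 0],
    [0, 0, -2.3, 0, 0, 0],
    [0, 0, -2.7, 0, 0, 0],
    [0, 0, -3, 0, 0, 0],
    [0, 0, -3.2, 0, 0, 0],
    [0, 0, -3.2, 0, 0, 0],
  ],
)

```text
clock: 5.27
position: [0.5572, -0.0282, 0.3184]
ee_rot: [0.601, 3.082, -0.0]
wrist_force: [-0.7, 0.7, -1.4]
grip_width: 0.0085
grip_force: 59.3
```

Emit:
step_arm(
  increments=[
    [0, 0, 0, 0, 0, -1.2],
    [0, 0, 0, 0, 0, -2.4],
    [0, 0, 0, 0, 0, -3.6],
    [0, 0, 0, 0, 0, -4.8],
    [0, 0, 0, 0, 0, -6],
    [0, 0, 0, 0, 0, -7.2],
    [0, 0, 0, 0, 0, -8.4],
    [0, 0, 0, 0, 0, -9.6],
    [0, 0, 0, 0, 0, -10.8],
    [0, 0, 0, 0, 0, -12],
  ],
)

```text
clock: 6.1
position: [0.5569, -0.0281, 0.3166]
ee_rot: [1.029, -2.967, -0.001]
wrist_force: [-0.2, -0.1, -1.1]
grip_width: 0.0083
grip_force: 59.1
```

Emit:
step_arm(
  increments=[
    [0, 0, 0, 0, 0, -1.2],
    [0, 0, 0, 0, 0, -2.4],
    [0, 0, 0, 0, 0, -3.6],
    [0, 0, 0, 0, 0, -4.8],
    [0, 0, 0, 0, 0, -6],
    [0, 0, 0, 0, 0, -7.2],
    [0, 0, 0, 0, 0, -8.4],
    [0, 0, 0, 0, 0, -9.6],
    [0, 0, 0, 0, 0, -10.8],
    [0, 0, 0, 0, 0, -12],
  ],
)

```text
clock: 6.93
position: [0.5569, -0.0281, 0.3166]
ee_rot: [2.375, -2.056, -0.001]
wrist_force: [0.1, 0.3, -1.6]
grip_width: 0.0087
grip_force: 59.1
```

Emit:
step_arm(
  increments=[
    [0, 0, 0, 0, 0, -1.2],
    [0, 0, 0, 0, 0, -2.4],
    [0, 0, 0, 0, 0, -3.6],
    [0, 0, 0, 0, 0, -4.8],
    [0, 0, 0, 0, 0, -6],
    [0, 0, 0, 0, 0, -7.2],
    [0, 0, 0, 0, 0, -8.4],
    [0, 0, 0, 0, 0, -9.6],
    [0, 0, 0, 0, 0, -10.8],
    [0, 0, 0, 0, 0, -12],
  ],
)

```text
clock: 7.77
position: [0.557, -0.0281, 0.3166]
ee_rot: [-3.085, 0.593, 0.002]
wrist_force: [0.2, 0.3, -0.8]
grip_width: 0.0084
grip_force: 59.1
```

```bash
python3 - <<'E'
from m import *
from go import *
im,d=snapshot("wrist"); P=cloud("wrist",d); save("w2",im)
im2,d2=snapshot("side"); Q=cloud("side",d2); save("s2",im2)
x,y,z=Q[...,0],Q[...,1],Q[...,2]
k=(abs(x-.558)<.06)&(abs(y+.028)<.06)&(z>.055)&(z<.185)
p=Q[k]; rect(p[p[:,2]<.13],"side panel lower")
q=p[p[:,2]<.13]; c=q.mean(0); w,v=np.linalg.eigh(np.cov((q-c).T)); print("normal",v[:,0],"minz",np.percentile(q[:,2],[1,5]))
x,y,z=P[...,0],P[...,1],P[...,2]
near=(abs(x-.56)<.09)&(abs(y+.022)<.09)
rect(P[near&(z>.004)&(z<.012)],"base")
inc([.561,-.0265,.3],-22)
cv2.imwrite("pics/ws2.png",np.vstack([im,cv2.resize(im2[130:330,200:460],(640,492))[:,:]])[:,:,::-1][:892:1] if 0 else np.hstack([im[100:400,150:550],cv2.resize(im2[150:300,240:440],(400,300))])[...,::-1])
E
```

```text
side panel lower 615 c [555.8643 -33.3009] size [11.6616 79.9013] long axis deg -16.578074 z [0.0887 0.1083 0.1281]
normal [ 0.3514  0.9362 -0.0047] minz [0.0866 0.0887]
base 3953 c [555.2384 -36.173 ] size [183.5292 125.1639] long axis deg 6.482181 z [0.0061 0.0076 0.009 ]
t 7.87 pos [ 0.557  -0.0281  0.3167] yaw -21.952427744411295 q6 -2.9593774911725856 w 0.00897878457401542 gf 59.08636271953583 F [ 0.3174  0.2613 -1.235 ]
inc [ 0.126 -0.121  0.667] [0.002 0.01  0.01 ]
```

View pics/ws2.png

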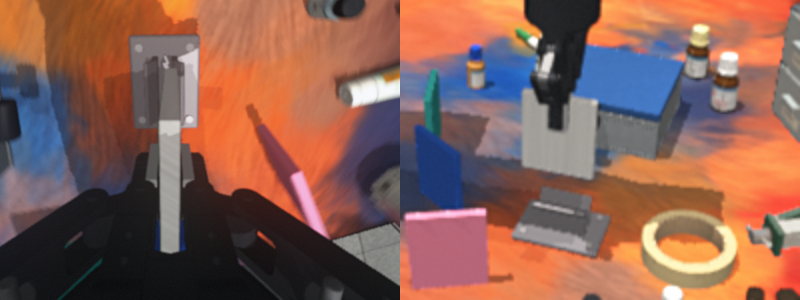

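Left half: the panel hangs between the fingers above the slot, at about (170,90). Right half: it hangs upright with the bare face towards the camera. Green is therefore lamp-wards, and I can lower it.

Emit:
step_arm(
  increments=[
    [0.16, -0.12, 0, 0, 0, 0],
    [0.16, -0.12, 0.2, 0, 0, 0],
    [0.16, -0.12, 0.5, 0, 0, 0],
    [0.16, -0.12, 0.8, 0, 0, 0],
    [0.16, -0.12, 1.1, 0, 0, 0],
    [0.16, -0.12, 1.4, 0, 0, 0],
    [0.16, -0.12, 1.7, 0, 0, 0],
    [0.16, -0.12, 1.9, 0, 0, 0],
    [0.16, -0.12, 2.1, 0, 0, 0],
    [0.16, -0.12, 2.1, 0, 0, 0],
  ],
)

```text
clock: 8.7
position: [0.5617, -0.0268, 0.2636]
ee_rot: [3.084, -0.601, -0.002]
wrist_force: [-0.0, 0.2, -0.3]
grip_width: 0.0083
grip_force: 59.1
```

Emit:
step_arm(
  increments=[
    [0, 0, 0.1, 0, 0, 0],
    [0, 0, 0.2, 0, 0, 0],
    [0, 0, 0.3, 0, 0, 0],
    [0, 0, 0.4, 0, 0, 0],
    [0, 0, 0.5, 0, 0, 0],
    [0, 0, 0.6, 0, 0, 0],
    [0, 0, 0.7, 0, 0, 0],
    [0, 0, 0.75, 0, 0, 0],
    [0, 0, 0.75, 0, 0, 0],
    [0, 0, 0.75, 0, 0, 0],
  ],
)

```text
clock: 9.53
position: [0.5618, -0.0267, 0.2457]
ee_rot: [-3.083, 0.601, 0.001]
wrist_force: [1.4, 2.9, -3.7]
grip_width: 0.0084
grip_force: 59.2
```

Emit:
step_arm(
  increments=[
    [0, -0.04, 0, 0, 0, 0],
    [0, -0.04, 0.05, 0, 0, 0],
    [0, -0.04, 0.1, 0, 0, 0],
    [0, -0.04, 0.15, 0, 0, 0],
    [0, -0.04, 0.2, 0, 0, 0],
    [0, -0.04, 0.24, 0, 0, 0],
    [0, -0.04, 0.28, 0, 0, 0],
    [0, -0.04, 0.28, 0, 0, 0],
    [0, -0.04, 0.28, 0, 0, 0],
    [0, -0.04, 0.28, 0, 0, 0],
  ],
)

```text
clock: 10.37
position: [0.5623, -0.0259, 0.239]
ee_rot: [3.084, -0.601, 0.0]
wrist_force: [-0.3, -0.1, -1.4]
grip_width: 0.0081
grip_force: 59.4
```

Emit:
step_arm(
  increments=[
    [0, 0, 0.04, 0, 0, 0],
    [0, 0, 0.04, 0, 0, 0],
    [0, 0, 0.04, 0, 0, 0],
    [0, 0, 0.04, 0, 0, 0],
    [0, 0, 0.04, 0, 0, 0],
    [0, 0, 0.04, 0, 0, 0],
    [0, 0, 0.04, 0, 0, 0],
    [0, 0, 0.04, 0, 0, 0],
    [0, 0, 0.04, 0, 0, 0],
    [0, 0, 0.04, 0, 0, 0],
  ],
  hand=0.5,
)

```text
clock: 11.2
position: [0.5623, -0.0259, 0.2379]
ee_rot: [-3.084, 0.601, -0.0]
wrist_force: [-0.0, -1.0, 0.7]
grip_width: 0.0427
grip_force: 0.0
```

Emit:
step_arm(
  increments=[
    [0, 0, -0.3, 0, 0, 0],
    [0, 0, -0.8, 0, 0, 0],
    [0, 0, -1.4, 0, 0, 0],
    [0, 0, -2, 0, 0, 0],
    [0, 0, -2.6, 0, 0, 0],
    [0, 0, -3.2, 0, 0, 0],
    [0, 0, -3.6, 0, 0, 0],
    [0, 0, -4, 0, 0, 0],
    [0, 0, -4.2, 0, 0, 0],
    [0, 0, -4.2, 0, 0, 0],
  ],
)

```text
clock: 12.03
position: [0.5624, -0.0259, 0.344]
ee_rot: [3.084, -0.601, 0.002]
wrist_force: [0.3, 1.5, 0.5]
grip_width: 0.0429
grip_force: 0.0
```

```bash
python3 - <<'E'
from m import *
from go import *
im,d=snapshot("side"); Q=cloud("side",d)
x,y,z=Q[...,0],Q[...,1],Q[...,2]
near=(abs(x-.56)<.07)&(abs(y+.026)<.07)
p=Q[near&(z>.055)&(z<.125)]; rect(p,"panel side")
c=p.mean(0); w,v=np.linalg.eigh(np.cov((p-c).T)); print("normal",v[:,0])
rect(p[p[:,2]>.085],"top part")
im,d=snapshot("wrist"); P=cloud("wrist",d); save("w3",im)
x,y,z=P[...,0],P[...,1],P[...,2]
near=(abs(x-.56)<.065)&(abs(y+.026)<.065)&(z>.085)&(z<.125); near[245:]=0
rect(P[near],"panel wrist")
u=np.array([np.cos(np.radians(65.7)),np.sin(np.radians(65.7))])
g=np.array([.601,.105]); inc([*g,.36],65.7)
im,d=snapshot("top"); save("t3",im)
E
```

```text
panel side 702 c [563.1243 -26.181 ] size [14.0372 80.2259] long axis deg -21.711086 z [0.0579 0.0814 0.1023]
normal [ 0.373   0.9263 -0.0538]
top part 310 c [563.4737 -25.0924] size [14.0293 79.9322] long axis deg -23.68933 z [0.0863 0.0961 0.1027]
panel wrist 995 c [567.012  -28.5199] size [ 9.4979 67.5322] long axis deg -21.800049 z [0.098  0.102  0.1031]
t 12.13 pos [ 0.5622 -0.0259  0.3425] yaw -22.052296345542892 q6 -2.9518760399865323 w 0.04295228607935218 gf 0.0 F [0.761  0.6699 0.3719]
inc [-0.527 -5.437 -0.7  ] [ -0.004   0.006 -17.55 ]
```

Emit:
step_arm(
  increments=[
    [0, -0.2, -0.2, 0, 0, 1],
    [-0.1, -0.6, -0.5, 0, 0, 2],
    [-0.2, -1.1, -0.7, 0, 0, 3.2],
    [-0.25, -1.7, -0.7, 0, 0, 4.4],
    [-0.3, -2.3, -0.7, 0, 0, 5.6],
    [-0.35, -2.9, -0.7, 0, 0, 6.8],
    [-0.4, -3.6, -0.7, 0, 0, 8],
    [-0.45, -4.3, -0.7, 0, 0, 9],
    [-0.5, -4.9, -0.7, 0, 0, 10],
    [-0.53, -5.44, -0.7, 0, 0, 11],
  ],
  hand=0.75,
)

```text
clock: 13.02
position: [0.6012, 0.1061, 0.3594]
ee_rot: [2.453, -1.961, -0.002]
wrist_force: [0.1, 0.4, -0.2]
grip_width: 0.0639
grip_force: 0.0
```

Emit:
step_arm(
  increments=[
    [0, 0, 0, 0, 0, 1],
    [0, 0, 0, 0, 0, 2],
    [0, 0, 0, 0, 0, 3],
    [0, 0, 0, 0, 0, 4],
    [0, 0, 0, 0, 0, 5],
    [0, 0, 0, 0, 0, 6],
    [0, 0, 0, 0, 0, 7],
    [0, 0, 0, 0, 0, 7.45],
    [0, 0, 0, 0, 0, 7.45],
    [0, 0, 0, 0, 0, 7.45],
  ],
)

```text
clock: 13.85
position: [0.601, 0.1051, 0.3597]
ee_rot: [1.706, -2.637, -0.001]
wrist_force: [-0.3, -0.2, 0.5]
grip_width: 0.0642
grip_force: 0.0
```

```bash
python3 - <<'E'
from m import *
from go import *
im,d=snapshot("wrist"); P=cloud("wrist",d); save("w4",im)
x,y,z=P[...,0],P[...,1],P[...,2]
k=(abs(x-.601)<.035)&(abs(y-.105)<.035)&(z>.055)&(z<.09)&(im.max(-1)<80)
nc,L,st,ce=cv2.connectedComponentsWithStats(k.astype(np.uint8)); i=1+np.argmax(st[1:,4]); p=P[L==i]; rect(p,"grip"); print(st[i])
u=np.array([np.cos(np.radians(65.7)),np.sin(np.radians(65.7))]); v=np.array([-u[1],u[0]])
q=p[:,:2]-[.601,.105]; print("u rng",np.percentile(q@u,[1,50,99]),"v rng",np.percentile(q@v,[1,99])); b=q[q@u<0]; print("barrel v",np.percentile(b@v,[1,99]))
inc([.601,.105,.222],-114.3)
E
```

```text
grip 1187 c [608.1941 116.8611] size [52.6881 35.2703] long axis deg 59.57409 z [0.0677 0.0714 0.0756]
[ 297  183   40   48 1187]
u rng [-0.011   0.0029  0.0369] v rng [-0.0172  0.0164]
barrel v [-0.0167  0.0164]
t 13.9 pos [0.601  0.1051 0.3599] yaw -114.20396550490811 q6 -1.112676526149576 w 0.06395440561621302 gf 0.0 F [-0.2263 -0.0395 -0.009 ]
inc [ 0.001 -0.006  5.514] [ 0.01  -0.005  0.019]
```

View pics/w4.png

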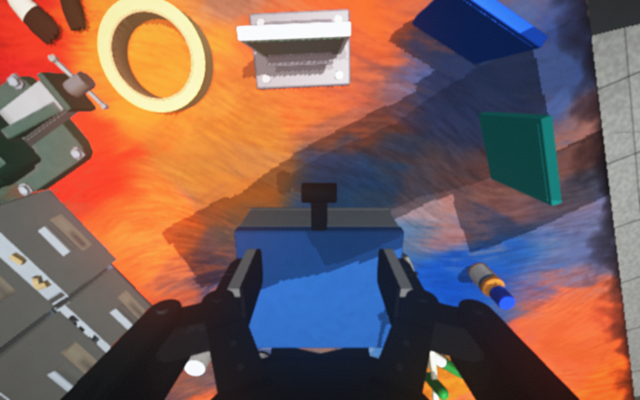

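The barrel is at (318,193), centred between the fingers, and the panel stands reversed in the stand at (295,35). Next: descend and pinch.

Emit:
step_arm(
  increments=[
    [0, 0, 0.6, 0, 0, 0],
    [0, 0, 1.4, 0, 0, 0],
    [0, 0, 2.2, 0, 0, 0],
    [0, 0, 3, 0, 0, 0],
    [0, 0, 3.8, 0, 0, 0],
    [0, 0, 4.5, 0, 0, 0],
    [0, 0, 5, 0, 0, 0],
    [0, 0, 5.4, 0, 0, 0],
    [0, 0, 5.5, 0, 0, 0],
    [0, 0, 5.5, 0, 0, 0],
  ],
)

```text
clock: 14.73
position: [0.6009, 0.1051, 0.2224]
ee_rot: [1.704, -2.638, -0.001]
wrist_force: [0.9, -0.1, 0.6]
grip_width: 0.064
grip_force: 0.0
```

Emit:
step_arm(
  increments=[
    [0, 0, 0, 0, 0, 0],
    [0, 0, 0, 0, 0, 0],
    [0, 0, 0, 0, 0, 0],
    [0, 0, 0, 0, 0, 0],
    [0, 0, 0, 0, 0, 0],
    [0, 0, 0, 0, 0, 0],
    [0, 0, 0, 0, 0, 0],
    [0, 0, 0, 0, 0, 0],
    [0, 0, 0, 0, 0, 0],
    [0, 0, 0, 0, 0, 0],
  ],
  hand=0,
)

```text
clock: 15.57
position: [0.6013, 0.1051, 0.2234]
ee_rot: [-1.703, 2.638, -0.001]
wrist_force: [1.4, -0.9, 5.6]
grip_width: 0.0331
grip_force: 61.8
```

Gripped at 33 mm. Now raising along the arc in 3° steps.

Emit:
step_arm(
  increments=[
    [-0.02, 0, -0.4, 0, 0, 0],
    [-0.06, 0, -0.79, 0, 0, 0],
    [-0.12, 0, -1.19, 0, 0, 0],
    [-0.2, 0, -1.58, 0, 0, 0],
    [-0.3, 0, -1.96, 0, 0, 0],
    [-0.42, 0, -2.34, 0, 0, 0],
    [-0.56, 0, -2.71, 0, 0, 0],
    [-0.72, 0, -3.08, 0, 0, 0],
    [-0.9, 0, -3.43, 0, 0, 0],
    [-1.1, 0, -3.78, 0, 0, 0],
  ],
)

```text
clock: 16.4
position: [0.6129, 0.1303, 0.3165]
ee_rot: [1.703, -2.638, -0.0]
wrist_force: [8.1, -0.1, -8.2]
grip_width: 0.033
grip_force: 60.2
```

```bash
python3 -c "
from go import *
inc([.6415,.195,.385],-114.3); print(state()['joints'])"
```

```text
t 16.4 pos [0.6129 0.1303 0.3165] yaw -114.3122646239375 q6 -1.0707715706519498 w 0.03299298322811735 gf 60.21207869052887 F [ 8.086  -0.063  -8.2212]
inc [-2.829  0.024 -2.742] [ 0.007 -0.011 -0.002]
[ 0.0757  0.4239  0.0428  1.1907 -0.0005 -1.0708]
```

Emit:
step_arm(
  increments=[
    [-0.22, 0, -0.33, 0, 0, 0],
    [-0.45, 0, -0.66, 0, 0, 0],
    [-0.7, 0, -0.97, 0, 0, 0],
    [-0.96, 0, -1.27, 0, 0, 0],
    [-1.24, 0, -1.55, 0, 0, 0],
    [-1.54, 0, -1.82, 0, 0, 0],
    [-1.84, 0, -2.07, 0, 0, 0],
    [-2.16, 0, -2.3, 0, 0, 0],
    [-2.5, 0, -2.52, 0, 0, 0],
    [-2.84, 0, -2.72, 0, 0, 0],
  ],
)

```text
clock: 17.23
position: [0.642, 0.1946, 0.3838]
ee_rot: [1.701, -2.637, 0.001]
wrist_force: [4.7, -3.8, -7.4]
grip_width: 0.0329
grip_force: 60.1
```

Emit:
step_arm(
  increments=[
    [0, 0, 0, 0, 0, 0],
    [0, 0, 0, 0, 0, 0],
    [0, 0, 0, 0, 0, 0],
    [0, 0, 0, 0, 0, 0],
    [0, 0, 0, 0, 0, 0],
    [0, 0, 0, 0, 0, 0],
    [0, 0, 0, 0, 0, 0],
    [0, 0, 0, 0, 0, 0],
    [0, 0, 0, 0, 0, 0],
    [0, 0, 0, 0, 0, 0],
  ],
)

```text
clock: 18.07
position: [0.6418, 0.1943, 0.3836]
ee_rot: [1.702, -2.638, -0.0]
wrist_force: [4.1, -2.2, -7.7]
grip_width: 0.0323
grip_force: 61.3
```

```bash
python3 - <<'E'
from m import *
from go import *
inc([.6415,.195,.385],-114.3)
for n in("top","side"):
    im,d=snapshot(n); save(n+"5",im); P=cloud(n,d); I=im.astype(int); r,g,b=I[...,0],I[...,1],I[...,2]
    x,y,z=P[...,0],P[...,1],P[...,2]
    k=(abs(x-.65)<.15)&(abs(y-.23)<.12)&(z>.085)&(z<.24)&(b>r+40)&(b>g+15)
    k=cv2.erode(k.astype(np.uint8),np.ones((3,3)))>0
    p=P[k]; c=np.median(p,0); p=p[np.linalg.norm(p-c,axis=1)<.1]; c=p.mean(0)
    w,v=np.linalg.eigh(np.cov((p-c).T)); nn=v[:,0]*np.sign(v[2,0]); print(n,len(p),c,"rms",w[0]**.5,"normal",nn,"angle",np.degrees(np.arccos(nn[2])))
    red=(abs(x-.6)<.12)&(abs(y-.25)<.15)&(z>.05)&(r>150)&(g<70)&(b<90); q=P[red]
    if len(q)>5: print("red",len(q)); dd=np.linalg.svd(q-np.median(q,0))[2][0]; print(np.degrees(np.arcsin(abs(dd[2]))))
    near=(abs(x-.56)<.07)&(abs(y+.026)<.07)&(z>.085)&(z<.125); rect(P[near],"panel")
    if n=="side": cv2.imwrite("pics/s5c.png",cv2.resize(im[110:290,240:440],None,fx=3,fy=3,interpolation=cv2.INTER_CUBIC)[...,::-1])
E
```

```text
t 18.07 pos [0.6418 0.1943 0.3836] yaw -114.34388249407445 q6 -0.9768227544812393 w 0.03225331365363598 gf 61.34041428565979 F [ 4.1316 -2.1541 -7.677 ]
inc [-0.021  0.025 -0.054] [ 0.017 -0.024 -0.009]
  return _methods._mean(a, axis=axis, dtype=dtype,
  ret = um.true_divide(
<stdin>:9: RuntimeWarning: Mean of empty slice.
  avg = a.mean(axis, **keepdims_kw)
<stdin>:10: RuntimeWarning: Degrees of freedom <= 0 for slice
  c *= np.true_divide(1, fact)
  c *= np.true_divide(1, fact)
Traceback (most recent call last):
numpy.linalg.LinAlgError: Eigenvalues did not converge
```

```bash
python3 - <<'E'
from m import *
n="side"
im,d=snapshot(n); P=cloud(n,d)
x,y,z=P[...,0],P[...,1],P[...,2]
near=(abs(x-.56)<.07)&(abs(y+.026)<.07)&(z>.085)&(z<.125); rect(P[near],"panel")
# lid underside/edge: points in case frame
u=np.array([np.cos(np.radians(65.7)),np.sin(np.radians(65.7))]); v=np.array([-u[1],u[0]])
a=P[...,:2]-[.679,.278]; au=a@u; av=a@v
k=(abs(av)<.085)&(au>-.09)&(au<.03)&(z>.09)&(z<.22); p=np.c_[au[k],z[k]-.062]
ang=np.degrees(np.arctan2(p[:,1],-p[:,0])); print(len(p),"ang",np.percentile(ang,[10,30,50,70,90]))
h,_=np.histogram(ang,np.arange(30,100,4)); print(h)
cv2.imwrite("pics/s5c.png",cv2.resize(im[110:290,240:440],None,fx=3,fy=3,interpolation=cv2.INTER_CUBIC)[...,::-1])
E
```

```text
panel 305 c [562.8254 -27.756 ] size [12.1459 79.1501] long axis deg -21.607061 z [0.0864 0.0962 0.1025]
1674 ang [49.2323 52.3124 54.1006 55.2    57.1971]
[  0   0   4  31 190 581 741 127   0   0   0   0   0   0   0   0   0]
```

View pics/s5c.png

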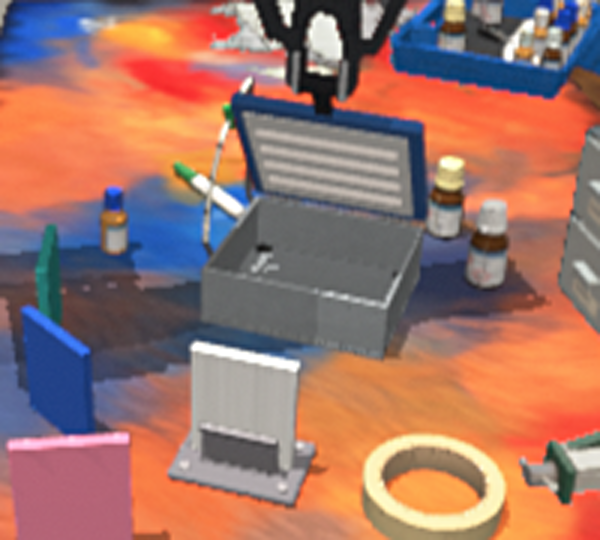

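The panel stands with its bare face to the camera, in the slot at (245,420). The lid is raised with its lamps visible at (330,160), near the green mark at (229,110). I'll check the angle with a plane fit, since the underside is offset from the hinge plane.

```bash
python3 - <<'E'
from m import *
im,d=snapshot("side"); P=cloud("side",d); z=P[...,2]
u=np.array([np.cos(np.radians(65.7)),np.sin(np.radians(65.7))]); v=np.array([-u[1],u[0]])
a=P[...,:2]-[.679,.278]; au=a@u; av=a@v
k=(abs(av)<.07)&(au>-.09)&(au<.03)&(z>.1)&(z<.185)
p=np.c_[au[k],z[k]-.062].astype(np.float32)
l=cv2.fitLine(p,cv2.DIST_HUBER,0,.001,.001).ravel(); print("lid angle",np.degrees(np.arctan2(abs(l[1]),abs(l[0]))),"offset below hinge plane",l)
s=state(); g=s["position"]-[0,0,.155]; q=(g[:2]-[.679,.278])@u; print("grip-based",np.degrees(np.arctan2(g[2]-.062,-q))-np.degrees(np.arctan2(4,190)), np.hypot(q,g[2]-.062)); print(s["dq"],s["clock"])
E
```

```text
lid angle 59.622444 offset below hinge plane [ 0.5057 -0.8627 -0.0558  0.0736]
grip-based 59.998067383455954 0.19014399235642784
[-0.001   0.0009  0.0009 -0.0013  0.0001  0.0008] 18.2167
```

Two independent estimates agree: 59.6° and 60.0°, and the arm is still. Handing in.

```bash
python3 -c "
from workcell import *
print(sign_off())"
```

```text
the job is handed in; nothing more can be done
None
```

I turned the panel round and stood it back in the slot with its green face to the lamp case. The lid is held at about 60° by the fingers, and the job is handed in at about 18 s; `sign_off()` gave no verdict.

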